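# Wedge the rocking kitchen scale

### The job

The white kitchen scale rocks because the foot under its red-dotted corner is too short: press down on the red dot to feel it rock, then push the yellow wedge along the worktop, thin end first, under that foot until the scale no longer rocks. Only touch and push: do not lift or carry anything, do not shove the scale out of place, and leave the other things alone. Finish while still pressing the red dot down firmly (about 10 N), touching only the scale, with the scale level and steady on the wedge.

Things in the scene. Friction and masses are not known exactly. Their poses are not given: they have to be found in the camera images.
- scale: White bench scale with steel pan, loose, 3.2 to 5 kg. Housing 280 (x) x 300 (y) mm, 30 to 75 mm above the worktop; pan top at 87 mm, over x -62 to +132. Origin: centre of its underside at worktop level; z up when at rest (level), -x the front with the dark display, +y its left. Four feet, 26 mm across, at x +-115, y +-125; the red one at x -115, y +125 is short, the others stand on the worktop.
- red_dot (a point): Red dot, 24 mm across, on the flat top of the housing over the short foot (scale frame x -115, y +125, z 75.5 mm): the place to press; axes as the scale. Unwedged, 3 to 5 N here tips the scale until the short foot is down (this point sinks 6 to 12 mm); let go, it falls back level. With the wedge snug it sinks less than 2 mm.
- under_foot (a point): Point of the scale straight below the short foot's centre (x -115, y +125, z 0 mm), at worktop level while the scale is level; axes as the scale. The foot hangs 6 to 12 mm above it (hidden, differs each time). The housing's left side is 25 mm further out in +y, its front 25 mm further in -x.
- wedge: Yellow plastic wedge, loose, 90 g, 135 mm long (x), 50 wide (y). Origin: centre of its underside; +x points to the thin end. Ramp from 2 mm high at x = +67.5 to 22 mm at x = -42.5, then a level tail 22 mm high (three black ribs on top) with a flat upright rear face at x = -67.5. It starts on the worktop left (+y) of the scale, thin end roughly (within 0.5 rad) towards the short foot.
- wedge_tip (a point): Middle of the wedge's thin edge, at its underside. Axes are the wedge's.
- wedge_tail (a point): Middle of the wedge's rear face, at its underside; axes as the wedge: +x is the way to push. From the start it is some 5 to 18 cm of pushing to snug, when this point is 90 to 130 mm from point under_foot. Sliding freely it resists with under 1 N; once it meets the foot resistance climbs, and 4 to 8 N seats it without moving the scale.
- weight: Bystander: brass weight with a knob, 40 mm across, 46 mm high, left of the scale beyond the wedge's lane. Origin at its foot.
- beaker: Bystander: open steel beaker, 84 mm across, 150 mm high, standing beyond the wedge, to the left of the scale's far half. Origin at its foot.
- jar: Bystander: glass jar with a green cap, 72 mm across, 90 mm high; stands further left than the wedge; it and the beaker may swap places. Origin at its foot.
- shaker: Bystander: white shaker with a blue cap, 52 mm across, 85 mm high, right of the scale. Origin at its foot.
- tray: Bystander: open steel tray 180 x 140 x 60 mm, right of the scale. Origin at its underside.
- spatula: Bystander: spatula with a wooden handle and black blade lying on the worktop between the robot and the scale. Origin at its underside.
- bowl: Bystander: white bowl, 120 mm across, 50 mm high, right of the scale. Origin at its foot.
Mind the look-alikes: they are no part of the job. What is meant by the wedge is not purple, and is the larger of those in its own colour.

How it is judged:
On the way, in this order (a step that is already met when the one before it is completed fails the run):
1. the scale is felt to rock: pressed by the fingers, it tips by more than 0.022 rad (contact force between the fingers and scale above 1 N and angle between scale's own z axis and vertical above 0.022 rad), for 0.1 s.
2. the wedge's ramp lies under the short foot, the scale level (x of under_foot in the frame of wedge between 0 and 0.068 m and y of under_foot in the frame of wedge between -0.036 and 0.036 m and angle between scale's own z axis and vertical below 0.015 rad), for 0.2 s.
At the end, for the whole second after the job is handed in: Fingers press the scale (over 5 N) and do not touch the wedge; the wedge, flat on the worktop, bears over 1.5 N with its ramp under the short foot (foot centre within 36 mm of its centre line); scale within 0.015 rad of level, at rest, within 30 mm of its start (all of step 2 and contact force between the fingers and scale above 5 N and contact force between wedge and scale above 1.5 N and contact force between the fingers and wedge below 0.3 N and distance of scale from where it was at the start of the episode below 0.03 m and height (world z) of wedge below 0.008 m and angle between wedge's own z axis and vertical below 0.06 rad and linear speed of each of scale, wedge below 0.01 m/s); the arm keeps its last pose, push and grip.
It fails at once if the wedge is lifted or tipped (height (world z) of wedge above 0.02 m or angle between wedge's own z axis and vertical above 0.35 rad).
It fails at once if the scale is lifted or shoved more than 40 mm (height (world z) of scale above 0.02 m or distance of scale from where it was at the start of the episode above 0.04 m).
It fails at once if a bystander is moved more than 25 mm or tipped (distance of any of weight, beaker, jar, shaker, tray, spatula, bowl from where it was at the start of the episode above 0.025 m or angle between any of weight, beaker, jar, shaker, tray, spatula, bowl's own z axis and vertical above 0.4 rad).
It also fails if it takes over 54 s, if anything falls off the work surface, if the arm or the gripper's body presses on something with over 40 N, if the wrist force passes 120 N, or if a joint passes its speed limit or range.

### The arm

A 6-joint arm with a two-finger parallel gripper is mounted at the origin on the work surface. World frame = base frame: x ahead of the robot, y to its left, z up, the work surface at z = 0. Lengths are in m, angles in rad, forces in N, time in s.
With the tool pointing down it reaches from about 0.4 to 0.925 m from the base axis. Payload 12.5 kg.
Tool frame: the origin (TCP) lies midway between the tips of the shut fingers; the grasp point (between the pads) lies 19 mm behind it; z points along the fingers, y is the direction in which the jaws open and shut (so a half turn about z gives the same grasp; the last joint's range is limited). The gripper opens to 95 mm and grips with 3 to 60 N. Pads are 20 mm wide; open, the fingers measure 119 mm over their backs; the gripper's body (75 mm by 180 mm) begins 59 mm behind the grasp point.
Start: joints at [1.205, 0.491, 1.559, -0, 1.092, -0.106], TCP at [0.161, 0.604, 0.215] pointing down, gripper open.
Joint ranges: [-3.1, 3.1], [-0.84, 2.19], [0.05, 2.79], [-1.13, 4.28], [0.06, 2.93], [-2.69, 2.69]. Speed limits (rad/s): [2.22, 2.22, 2.79, 3.14, 3.14, 3.14].

### API

Orientations are given as [roll, pitch, yaw] about the fixed x, y, z axes, in that order (R = Rz(yaw) Ry(pitch) Rx(roll)).
In Python, from plant import manip gives the robot as it stands. The module is installed in compiled form; this text tells all that it offers.
- The arm moves only by the tool drive_tool, never from a script. Its argument "steps" is a list of rows, each an object of numbers: "tx", "ty", "tz": the shift along the tool's x, y, z in cm; "ax", "ay", "az": the turn, a rotation vector about the tool's x, y, z in degrees; "jaw": the finger opening in cm, from 0 to 9.51. A call has 1 to 10 rows; each row shifts and turns the pose as measured when the row begins, along the tool's axes as they then stand; what a row does not reach is not made up. A row lasts 1/8 s, in which the tool goes at most 62.5 mm and 10.7 degrees, less where a joint would pass 70% of its speed; a pose out of reach is approached as far as the arm can. A call is refused whole if a number of a shift passes 6.25 or a number of a turn 10.7, either way. A call with a gripper value outside its range is refused whole. The fingers move at their own pace and stop on an object; "newtons" is the grip in N (left out, the last holds). Time passes only in rows, so rows that do not move let the fingers close. It gives the time, the measured TCP pose, the force and the opening at its end, in the units of the state.
- manip.get_obs(): the state, without advancing time (a new reading comes with each control period).
- manip.get_image(name): name is "side" or "top" or "wrist"; returns the picture (480x640x3 uint8, red, green, blue); there is no depth.
- manip.camera_info(name): a dict with "fx", "fy", "cx", "cy" (pixels), "origin" and "attitude" of the camera in the world. Camera axes: x right, y down, z forward; pixel columns grow to the right and rows downward; lengths in m; the calibration is good to about 2 mm. A picture is of the moment at which its call begins: read the wrist's pose just before it. camera_info takes no time and is no camera call; for the wrist camera it gives the pose at the moment of the call.
- manip.close_job(): hands the job in, once; it reports no verdict.
The state is a dict: "time_s": time; "joint_pos": joint angles; "dq": joint speeds; "effort": joint torques, N m; "position": TCP position; "eef_rot": TCP orientation; "wrist_force": force on the tool from outside, world axes, zero at the start; "moment": the same for the moment, N m; "grip_width": finger opening in m.
Only numpy, scipy, OpenCV 4.12 (cv2) and the standard library are available. Lean on these libraries where they do the work, as an engineer would, in place of code of your own. Each camera call takes 0.05 s, during which the arm holds its last target.

## Working session

There is one attempt and no reset: what is moved stays moved. The work goes in short steps, Python scripts to look and compute and a tool call to move; the robot and the scene stay as the last step left them, time stands still between calls to the robot, and variables do not carry over. Pictures are saved under pics/ and viewed, and the job is handed in when it is done.

Besides the shell and the picture viewer there is one more tool, called by a JSON object that holds its "op" and its "data", one argument or row to a line. drive_tool: Moves the arm, as the interface text tells. Its arguments: {"type":"object","properties":{"steps":{"type":"array"},"newtons":{"type":"number"}},"required":["steps"]}

```bash
mkdir -p pics; python3 - <<'E'
from plant import manip
import cv2
o=manip.get_obs();print({k:o[k] for k in o if k not in('dq','effort')})
for n in("top","side"):
    print(n,manip.camera_info(n));cv2.imwrite(f"pics/{n}0.png",manip.get_image(n)[:,:,::-1])
E
```

```text
{'time_s': 0.0, 'joint_pos': array([ 1.20540988e+00,  4.91590820e-01,  1.55945867e+00, -3.93950756e-05,
        1.09168539e+00, -1.05604212e-01]), 'position': array([0.16044555, 0.60380118, 0.21403915]), 'eef_rot': array([-3.14045311e+00, -8.56557140e-05,  2.88182855e+00]), 'wrist_force': array([-0.17811854, -0.29088524, -0.00570108]), 'moment': array([-0.00614462, -0.01595807, -0.00688456]), 'grip_width': 0.09510098214060704}
top {'fx': 460.98542195433214, 'fy': 460.98542195433214, 'cx': 331.586158549296, 'cy': 241.02158335787848, 'origin': array([0.46085298, 0.05190373, 1.05298262]), 'attitude': array([-3.06198809, -0.00629545, -1.5448339 ])}
side {'fx': 520.9136089100418, 'fy': 520.9136089100418, 'cx': 316.7278395459291, 'cy': 234.15734616850966, 'origin': array([ 0.3210545 , -0.91612736,  0.72921049]), 'attitude': array([-2.16628291, -0.00530282, -0.22150897])}
```

View pics/top0.png

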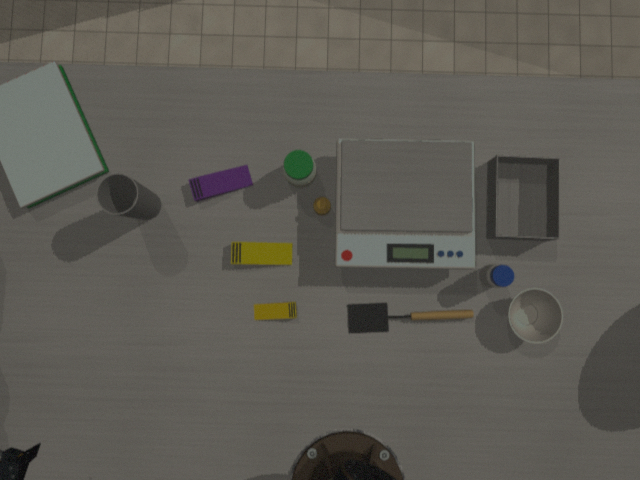

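View pics/side0.png

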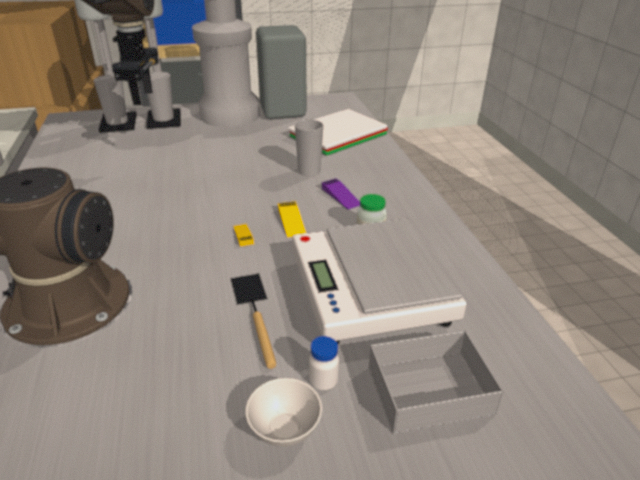

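Top view: the candidates are the large yellow wedge (262,253), the small yellow wedge (275,311) and the purple wedge (221,183). By the description it's the large yellow one. The red dot is at (347,255), and the weight (322,205), jar (299,167) and beaker (125,195) are bystanders near the lane.

```bash
cat > h.py <<'E'
import numpy as np,cv2
from scipy.spatial.transform import Rotation as R
from plant import manip
def ray(ci,u,v,z):
    d=R.from_euler('xyz',ci['attitude']).as_matrix()@np.array([(u-ci['cx'])/ci['fx'],(v-ci['cy'])/ci['fy'],1])
    o=ci['origin'];return o+d*(z-o[2])/d[2]
def proj(ci,p):
    q=R.from_euler('xyz',ci['attitude']).as_matrix().T@(np.array(p)-ci['origin'])
    return ci['fx']*q[0]/q[2]+ci['cx'],ci['fy']*q[1]/q[2]+ci['cy']
E
python3 - <<'E'
from h import *
im=cv2.imread('pics/top0.png');ci=manip.camera_info('top')
c=cv2.resize(im[130:330,180:380],None,fx=4,fy=4,interpolation=cv2.INTER_CUBIC)[:600] 
c=cv2.resize(im[180:330,180:380],None,fx=4,fy=4,interpolation=cv2.INTER_CUBIC)
cv2.imwrite('pics/crop0.png',c)
hsv=cv2.cvtColor(im,cv2.COLOR_BGR2HSV)
y=cv2.inRange(hsv,(22,150,80),(38,255,255));n,l,s,ce=cv2.connectedComponentsWithStats(y)
for i in range(1,n):
    if s[i,4]>100:print(s[i],ce[i],cv2.boxPoints(cv2.minAreaRect(np.argwhere(l==i)[:,::-1].astype(np.float32))))
r=cv2.inRange(hsv,(0,150,80),(8,255,255))|cv2.inRange(hsv,(172,150,80),(180,255,255));n,l,s,ce=cv2.connectedComponentsWithStats(r)
for i in range(1,n):
    if s[i,4]>40:print('red',s[i],ce[i],ray(ci,*ce[i],.0755))
for p in[(337,140),(473,140),(475,266),(336,266)]:print(p,ray(ci,*p,.075))
print('weight',ray(ci,322,205,.03),'jar',ray(ci,299,166,.09))
E
```

```text
[ 231  242   61   23 1190] [263.54453782 253.13361345] [[230.63843 263.01776]
 [231.2398  241.36781]
 [291.55438 243.04324]
 [290.953   264.69318]]
[254 302  42  18 572] [272.54195804 310.63286713] [[253.42265 304.03036]
 [294.93924 301.8453 ]
 [295.7569  317.3812 ]
 [254.24033 319.56625]]
red [342 251  10   9  72] [346.40277778 255.08333333] [0.50986674 0.01556172 0.0755    ]
(337, 140) [0.75878127 0.04174913 0.075     ]
(473, 140) [ 0.76700991 -0.25334388  0.075     ]
(475, 266) [ 0.49387598 -0.25801417  0.075     ]
(336, 266) [0.48616646 0.03704469 0.075     ]
weight [0.62294582 0.07115015 0.03      ] jar [0.69564249 0.12111686 0.09      ]
```

View pics/crop0.png

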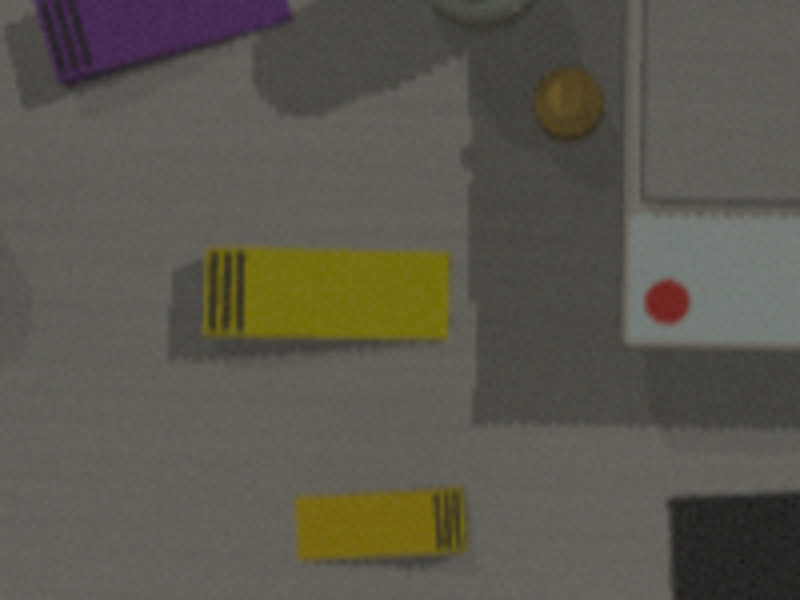

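The crop confirms it: the large yellow wedge has its ribs on the left at crop (225,292), so the tail is on the left. Its thin end, at (450,296), points at the scale.

```bash
python3 - <<'E'
from h import *
ci=manip.camera_info('top')
f=lambda u,v,z:ray(ci,180+u/4-.4,180+v/4-.4,z)
t1,t2=f(205,247,.022),f(203,338,.022);p1,p2=f(451,252,.002),f(448,341,.002)
print(t1,t2,p1,p2)
T=(t1+t2)/2;P=(p1+p2)/2;d=P-T;print('tail',T,'tip',P,'len',np.hypot(*d[:2]),'yaw',np.arctan2(d[1],d[0]))
y=np.arctan2(.767-.7588,.253+.0417);print('scale yaw',y)
uf=np.array([.5099,.0156]);print('uf',uf,'scale centre',uf+R.from_euler('z',y).as_matrix()[:2,:2]@np.array([.115,-.125]))
d2=uf-T[:2];print('dir tail->uf',np.arctan2(d2[1],d2[0]),np.hypot(*d2))
print('side proj dot',proj(manip.camera_info('side'),[.51,.0156,.0755]))
E
```

```text
[0.53653001 0.27314657 0.022     ] [0.48561339 0.27205495 0.022     ] [0.53884819 0.13700866 0.002     ] [0.48802978 0.13705231 0.002     ]
tail [0.5110717  0.27260076 0.022     ] tip [0.51343899 0.13703048 0.002     ] len 0.13559094694144522 yaw -1.5533364084147994
scale yaw 0.027817729101909917
uf [0.5099 0.0156] scale centre [ 0.62833228 -0.10615301]
dir tail->uf -1.5753554246199855 0.25700343325710595
side proj dot (np.float64(305.9618822852079), np.float64(237.75294906353253))
```

{"op": "drive_tool", "data": {
  "steps": [
    {"az": -7.4,"jaw": 0},
    {"az": -7.4,"jaw": 0},
    {"tx": -2.9,"ty": -4.9},
    {"tx": -2.9,"ty": -4.9},
    {"tx": -2.9,"ty": -4.9},
    {"tx": -2.9,"ty": -4.9},
    {"tx": -2.9,"ty": -4.9},
    {"tx": -2.9,"ty": -4.9},
    {"tx": -2.9,"ty": -4.9},
    {"tx": -2.9,"ty": -4.9}
  ]
}}

```text
invalid input at $.steps[0]: expected keys tx, ty, tz, ax, ay, az, jaw
```

{"op": "drive_tool", "data": {
  "steps": [
    {"tx": 0,"ty": 0,"tz": 0,"ax": 0,"ay": 0,"az": -7.4,"jaw": 0},
    {"tx": 0,"ty": 0,"tz": 0,"ax": 0,"ay": 0,"az": -7.4,"jaw": 0},
    {"tx": -2.9,"ty": -4.9,"tz": 0,"ax": 0,"ay": 0,"az": 0,"jaw": 0},
    {"tx": -2.9,"ty": -4.9,"tz": 0,"ax": 0,"ay": 0,"az": 0,"jaw": 0},
    {"tx": -2.9,"ty": -4.9,"tz": 0,"ax": 0,"ay": 0,"az": 0,"jaw": 0},
    {"tx": -2.9,"ty": -4.9,"tz": 0,"ax": 0,"ay": 0,"az": 0,"jaw": 0},
    {"tx": -2.9,"ty": -4.9,"tz": 0,"ax": 0,"ay": 0,"az": 0,"jaw": 0},
    {"tx": -2.9,"ty": -4.9,"tz": 0,"ax": 0,"ay": 0,"az": 0,"jaw": 0},
    {"tx": -2.9,"ty": -4.9,"tz": 0,"ax": 0,"ay": 0,"az": 0,"jaw": 0},
    {"tx": -2.9,"ty": -4.9,"tz": 0,"ax": 0,"ay": 0,"az": 0,"jaw": 0}
  ]
}}

```text
time_s: 1.35
position: [0.3998, 0.2039, 0.2122]
eef_rot: [-3.138, -0.002, -3.128]
wrist_force: [1.1, -0.2, -1.1]
grip_width: 0.0023
```

{"op": "drive_tool", "data": {
  "steps": [
    {"tx": -2.7,"ty": -4.7,"tz": 1.5,"ax": 0,"ay": 0,"az": 0,"jaw": 0},
    {"tx": -2.7,"ty": -4.7,"tz": 1.5,"ax": 0,"ay": 0,"az": 0,"jaw": 0},
    {"tx": -2.7,"ty": -4.7,"tz": 1.5,"ax": 0,"ay": 0,"az": 0.8,"jaw": 0},
    {"tx": -2.7,"ty": -4.7,"tz": 1.5,"ax": 0,"ay": 0,"az": 0,"jaw": 0},
    {"tx": 0,"ty": 0,"tz": 2,"ax": 0,"ay": 0,"az": 0,"jaw": 0},
    {"tx": 0,"ty": 0,"tz": 2,"ax": 0,"ay": 0,"az": 0,"jaw": 0},
    {"tx": 0,"ty": 0,"tz": 0.5,"ax": 0,"ay": 0,"az": 0,"jaw": 0}
  ]
}}

```text
time_s: 2.22
position: [0.5141, 0.0055, 0.1042]
eef_rot: [-3.138, -0.001, 3.134]
wrist_force: [-0.3, 0.0, 0.8]
grip_width: 0.0007
```

```bash
python3 - <<'E'
from h import *
o=manip.get_obs();print(o['time_s'],o['position'],o['eef_rot'],o['wrist_force'])
for n in('wrist','side'):
    ci=manip.camera_info(n);print(proj(ci,[.51,.0156,.0755]));cv2.imwrite(f'pics/{n}1.png',manip.get_image(n)[:,:,::-1])
E
```

```text
2.225 [0.51410622 0.00548445 0.10419035] [-3.13836025e+00 -8.05405101e-04  3.13449528e+00] [-0.27890867  0.00964812  0.77973103]
(np.float64(330.29494600712206), np.float64(257.3380901850371))
(np.float64(305.9618822852079), np.float64(237.75294906353253))
```

View pics/wrist1.png

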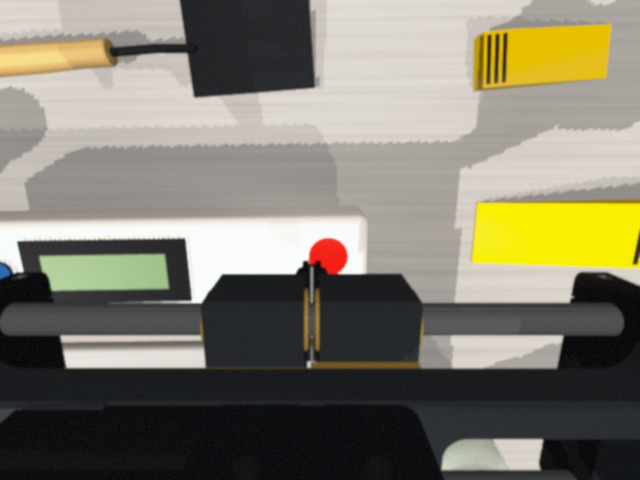

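View pics/side1.png

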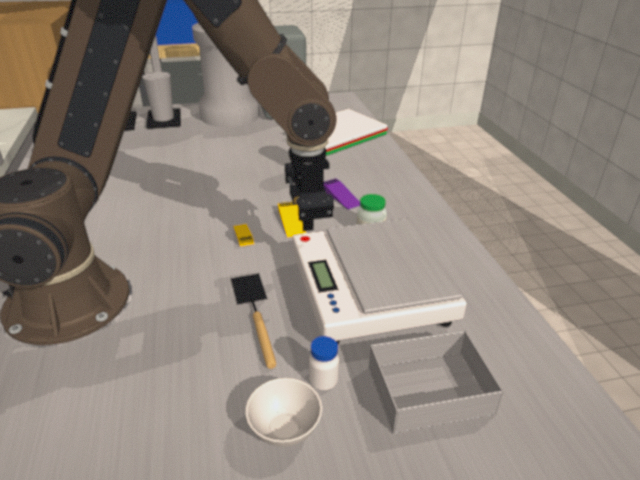

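The wrist view has the dot at (328,257), within 2 px of the (330,257) I predicted. I'll centre over it and press.

{"op": "drive_tool", "data": {
  "steps": [
    {"tx": 0.4,"ty": 1.0,"tz": 1.2,"ax": 0,"ay": 0,"az": 0,"jaw": 0},
    {"tx": 0,"ty": 0,"tz": 1.2,"ax": 0,"ay": 0,"az": 0,"jaw": 0},
    {"tx": 0,"ty": 0,"tz": 0.5,"ax": 0,"ay": 0,"az": 0,"jaw": 0},
    {"tx": 0,"ty": 0,"tz": 0.5,"ax": 0,"ay": 0,"az": 0,"jaw": 0}
  ]
}}

```text
time_s: 2.82
position: [0.5104, 0.0174, 0.0704]
eef_rot: [-3.138, 0.002, 3.137]
wrist_force: [-2.1, 2.1, 3.5]
grip_width: 0.0005
```

{"op": "drive_tool", "data": {
  "steps": [
    {"tx": 0,"ty": 0,"tz": 0.3,"ax": 0,"ay": 0,"az": 0,"jaw": 0},
    {"tx": 0,"ty": 0,"tz": 0.2,"ax": 0,"ay": 0,"az": 0,"jaw": 0}
  ]
}}

```text
time_s: 3.08
position: [0.5103, 0.0176, 0.068]
eef_rot: [-3.138, 0.003, 3.137]
wrist_force: [-13.7, 1.6, 48.0]
grip_width: 0.0006
```

{"op": "drive_tool", "data": {
  "steps": [
    {"tx": 0,"ty": 0,"tz": -0.1,"ax": 0,"ay": 0,"az": 0,"jaw": 0}
  ]
}}

```text
time_s: 3.2
position: [0.5106, 0.0174, 0.0698]
eef_rot: [-3.138, 0.005, 3.137]
wrist_force: [-0.1, -2.0, 1.4]
grip_width: 0.0007
```

```bash
python3 - <<'E'
from h import *
cv2.imwrite('pics/side2.png',cv2.resize(manip.get_image('side')[180:360,220:480,::-1],None,fx=3,fy=3))
o=manip.get_obs();print(o['time_s'],o['position'],o['wrist_force'])
E
```

```text
3.25 [0.51071961 0.01730806 0.06983037] [-1.99088988  0.64131573  3.00934906]
```

View pics/side2.png

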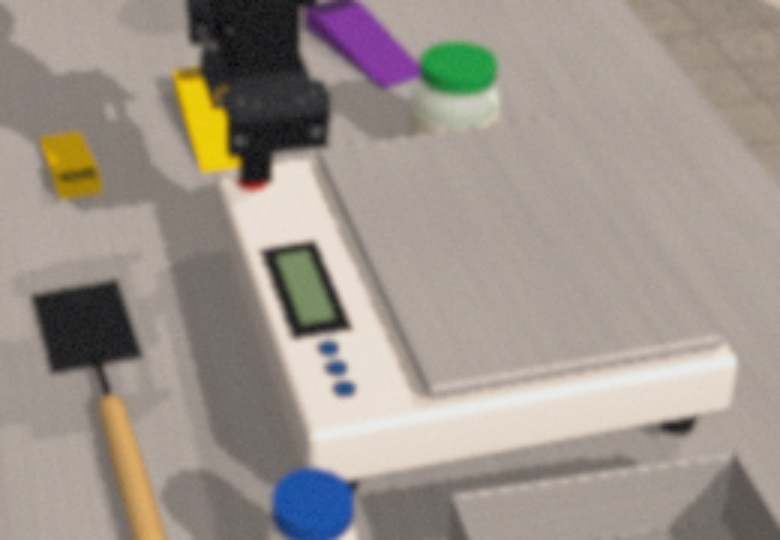

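The scale rocks: the dot sank about 7 mm before it bottomed out. Next I'll go behind the wedge tail.

{"op": "drive_tool", "data": {
  "steps": [
    {"tx": 0,"ty": 0,"tz": -2,"ax": 0,"ay": 0,"az": 0,"jaw": 0},
    {"tx": 0,"ty": 0,"tz": -2,"ax": 0,"ay": 0,"az": 0,"jaw": 0},
    {"tx": 0,"ty": 5.8,"tz": 0,"ax": 0,"ay": 0,"az": 0,"jaw": 0},
    {"tx": 0,"ty": 5.8,"tz": 0,"ax": 0,"ay": 0,"az": 0,"jaw": 0},
    {"tx": 0,"ty": 5.8,"tz": 0,"ax": 0,"ay": 0,"az": 0,"jaw": 0},
    {"tx": 0,"ty": 5.8,"tz": 0,"ax": 0,"ay": 0,"az": 0,"jaw": 0},
    {"tx": 0,"ty": 5.8,"tz": 0,"ax": 0,"ay": 0,"az": 0,"jaw": 0},
    {"tx": 0,"ty": 0.5,"tz": 0,"ax": 0,"ay": 0,"az": 0,"jaw": 0}
  ]
}}

```text
time_s: 4.25
position: [0.5154, 0.3198, 0.1087]
eef_rot: [-3.139, 0.009, 3.131]
wrist_force: [0.1, -0.7, 0.2]
grip_width: 0.0004
```

```bash
python3 - <<'E'
from h import *
o=manip.get_obs();print(o['time_s'],o['position'],o['eef_rot'],o['wrist_force'])
ci=manip.camera_info('wrist');print(proj(ci,[.5111,.2726,.022]),proj(ci,[.5134,.137,0.002]))
cv2.imwrite('pics/wrist3.png',manip.get_image('wrist')[:,:,::-1])
E
```

```text
4.25 [0.51542596 0.31984555 0.10870858] [-3.13864285  0.00898705  3.13135668] [ 0.08457986 -0.7219226   0.18199687]
(np.float64(251.40374883089632), np.float64(233.81672742765105)) (np.float64(91.36970247138902), np.float64(232.12990089081728))
```

View pics/wrist3.png

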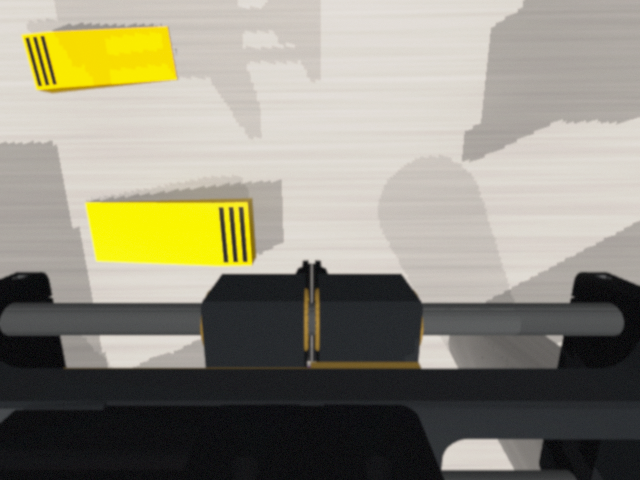

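The tail edge is at (252,233), as predicted, and the wrist is clear behind it. I'll descend.

{"op": "drive_tool", "data": {
  "steps": [
    {"tx": 0.2,"ty": 0,"tz": 4.5,"ax": 0,"ay": 0,"az": -0.5,"jaw": 0},
    {"tx": 0.2,"ty": 0,"tz": 4,"ax": 0,"ay": -0.5,"az": 0,"jaw": 0},
    {"tx": 0,"ty": 0,"tz": 0.9,"ax": 0,"ay": 0,"az": 0,"jaw": 0}
  ]
}}

```text
time_s: 4.68
position: [0.5135, 0.3159, 0.0132]
eef_rot: [-3.139, 0.019, 3.138]
wrist_force: [0.2, -0.6, 0.1]
grip_width: 0.0006
```

{"op": "drive_tool", "data": {
  "steps": [
    {"tx": 0.2,"ty": -2.2,"tz": 0,"ax": 0,"ay": 1,"az": 0,"jaw": 0},
    {"tx": 0,"ty": -1,"tz": 0,"ax": 0,"ay": 0,"az": 0,"jaw": 0},
    {"tx": 0,"ty": -1.4,"tz": 0,"ax": 0,"ay": 0,"az": 0,"jaw": 0},
    {"tx": 0,"ty": -1.4,"tz": 0,"ax": 0,"ay": 0,"az": 0,"jaw": 0},
    {"tx": 0,"ty": -1.4,"tz": 0,"ax": 0,"ay": 0,"az": 0,"jaw": 0},
    {"tx": 0,"ty": -1.4,"tz": 0,"ax": 0,"ay": 0,"az": 0,"jaw": 0},
    {"tx": 0,"ty": -1.4,"tz": 0,"ax": 0,"ay": 0,"az": 0,"jaw": 0}
  ]
}}

```text
time_s: 5.55
position: [0.5131, 0.2078, 0.0162]
eef_rot: [-3.14, 0.006, 3.136]
wrist_force: [-0.2, 0.9, -0.2]
grip_width: 0.0004
```

```bash
python3 - <<'E'
from h import *
o=manip.get_obs();print(o['time_s'],o['position'],o['eef_rot'],o['wrist_force'])
ci=manip.camera_info('wrist');print(proj(ci,[.5099,.0156,.0755]))
cv2.imwrite('pics/wrist4.png',manip.get_image('wrist')[:,:,::-1])
E
```

```text
5.55 [0.51313355 0.20777971 0.01621338] [-3.13995578  0.00550621  3.13595224] [-0.17140518  0.90490106 -0.16223167]
(np.float64(-224.64477170597917), np.float64(337.7929149574216))
```

View pics/wrist4.png

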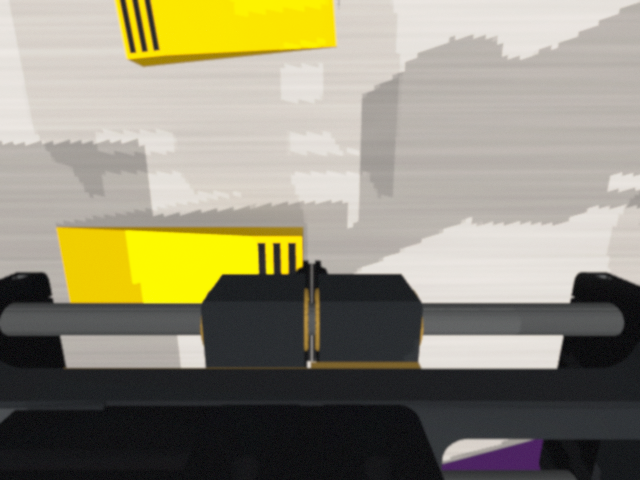

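The wedge is straight in front of the fingers, with its tail edge at (303,250). It resists with about 0.9 N, so it's sliding freely. I'll lower slightly and keep pushing.

{"op": "drive_tool", "data": {
  "steps": [
    {"tx": 0,"ty": -1.2,"tz": 0.4,"ax": 0,"ay": 0,"az": 0,"jaw": 0},
    {"tx": 0,"ty": -1.2,"tz": 0.1,"ax": 0,"ay": 0,"az": 0,"jaw": 0},
    {"tx": 0,"ty": -1.0,"tz": 0.1,"ax": 0,"ay": 0,"az": 0,"jaw": 0},
    {"tx": 0,"ty": -0.8,"tz": 0,"ax": 0,"ay": 0,"az": 0,"jaw": 0},
    {"tx": 0,"ty": -0.4,"tz": 0,"ax": 0,"ay": 0,"az": 0,"jaw": 0}
  ]
}}

```text
time_s: 6.22
position: [0.5173, 0.1619, 0.0139]
eef_rot: [3.137, 0.019, 3.134]
wrist_force: [0.2, 2.0, 1.1]
grip_width: 0.0003
```

{"op": "drive_tool", "data": {
  "steps": [
    {"tx": 0.1,"ty": -0.5,"tz": 0,"ax": 0,"ay": 0,"az": 0,"jaw": 0},
    {"tx": 0,"ty": -0.4,"tz": 0,"ax": 0,"ay": 0,"az": 0,"jaw": 0}
  ]
}}

```text
time_s: 6.48
position: [0.5163, 0.1525, 0.0138]
eef_rot: [3.137, 0.019, 3.135]
wrist_force: [0.3, 3.3, 3.1]
grip_width: 0.0005
```

```bash
python3 - <<'E'
from h import *
o=manip.get_obs();print(o['time_s'],o['position'],o['eef_rot'],o['wrist_force'])
cv2.imwrite('pics/wrist5.png',manip.get_image('wrist')[:,:,::-1])
E
```

```text
6.475 [0.51631596 0.1525225  0.01380322] [3.13684567 0.01901635 3.13457833] [0.32420244 3.31612908 3.06303513]
```

View pics/wrist5.png

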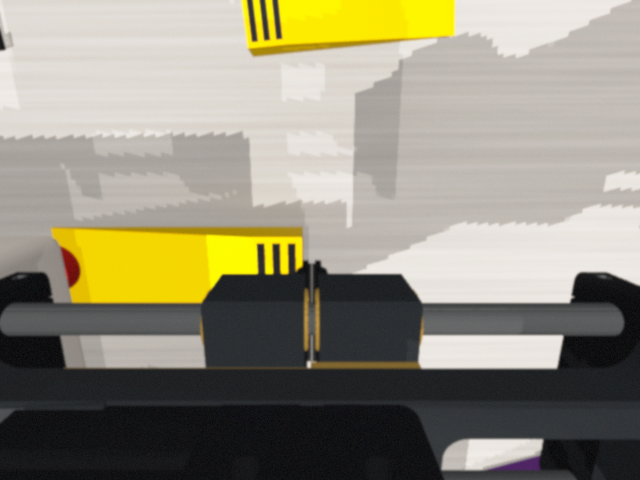

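{"op": "drive_tool", "data": {
  "steps": [
    {"tx": 0,"ty": -0.4,"tz": 0,"ax": 0,"ay": 0,"az": 0,"jaw": 0}
  ]
}}

```text
time_s: 6.65
position: [0.5163, 0.1482, 0.0138]
eef_rot: [3.137, 0.019, 3.135]
wrist_force: [-0.1, 3.5, 4.0]
grip_width: 0.0006
```

{"op": "drive_tool", "data": {
  "steps": [
    {"tx": 0,"ty": -0.4,"tz": 0,"ax": 0,"ay": 0,"az": 0,"jaw": 0}
  ]
}}

```text
time_s: 6.78
position: [0.5163, 0.144, 0.0138]
eef_rot: [3.137, 0.019, 3.135]
wrist_force: [0.6, 2.4, 4.6]
grip_width: 0.0004
```

```bash
python3 - <<'E'
from h import *
o=manip.get_obs();print(o['time_s'],o['position'],o['eef_rot'],o['wrist_force'],o['moment'])
a=manip.get_image('side')[130:280,240:440,::-1]
cv2.imwrite('pics/side6.png',cv2.resize(a,None,fx=4,fy=4,interpolation=cv2.INTER_CUBIC))
cv2.imwrite('pics/top6.png',cv2.resize(manip.get_image('top')[170:320,230:430,::-1],None,fx=4,fy=4))
o=manip.get_obs();print(o['time_s'],o['position'],o['wrist_force'])
E
```

```text
6.775 [0.51630531 0.14401478 0.0137927 ] [3.13681754 0.01911008 3.13480487] [0.62691044 2.35988109 4.60368928] [0.62643331 0.02679985 0.0021315 ]
6.875 [0.51630213 0.14379408 0.01377143] [0.46507187 0.76966249 4.01414443]
```

View pics/side6.png

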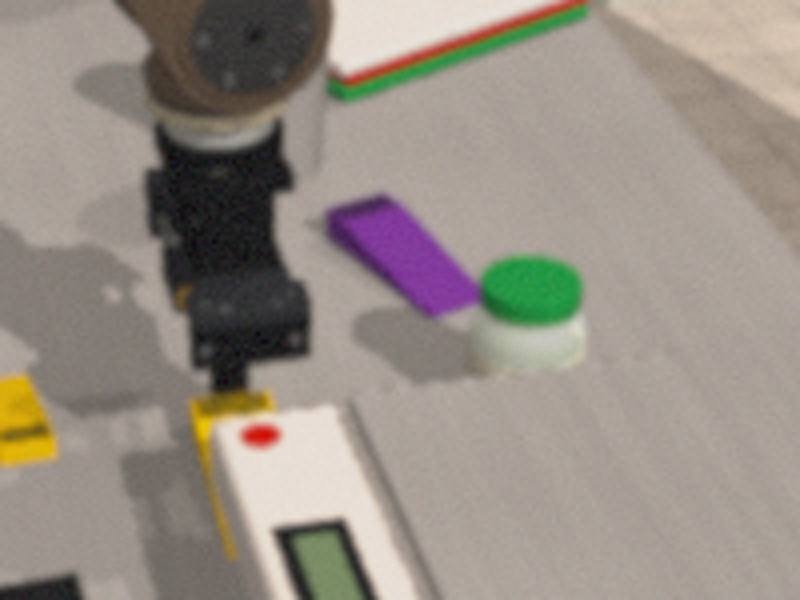

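View pics/top6.png

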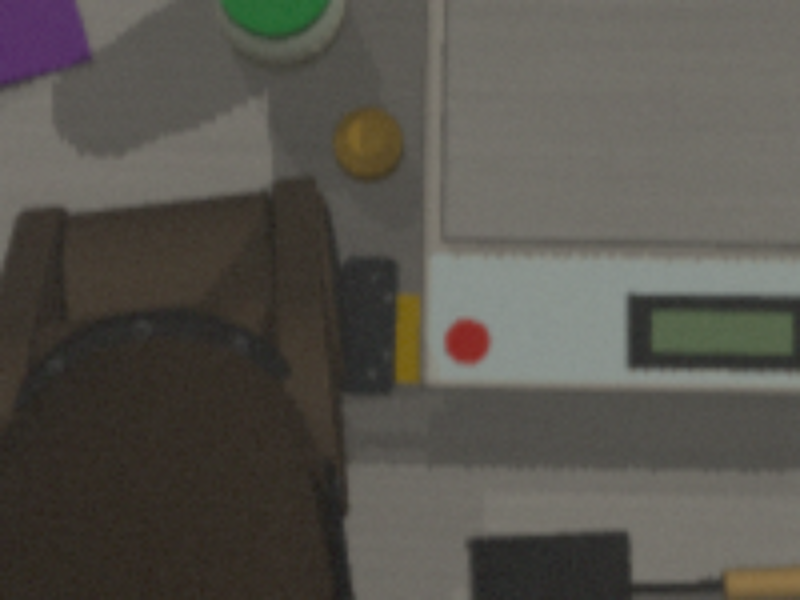

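Side and top views: the wedge runs straight under the corner, in line with the red dot at top crop (467,341), and the scale hasn't moved. I'll continue in small steps.

{"op": "drive_tool", "data": {
  "steps": [
    {"tx": 0,"ty": -0.4,"tz": 0,"ax": 0,"ay": 0,"az": 0,"jaw": 0}
  ]
}}

```text
time_s: 7.0
position: [0.5163, 0.1398, 0.0138]
eef_rot: [3.137, 0.019, 3.135]
wrist_force: [1.1, 3.4, 4.9]
grip_width: 0.0005
```

{"op": "drive_tool", "data": {
  "steps": [
    {"tx": 0,"ty": -0.3,"tz": 0,"ax": 0,"ay": 0,"az": 0,"jaw": 0}
  ]
}}

```text
time_s: 7.12
position: [0.5163, 0.137, 0.0138]
eef_rot: [3.136, 0.019, 3.134]
wrist_force: [-0.1, 13.2, 3.9]
grip_width: 0.0006
```

```bash
python3 - <<'E'
from h import *
im=manip.get_image('top')[:,:,::-1].copy();ci=manip.camera_info('top')
hsv=cv2.cvtColor(im,cv2.COLOR_BGR2HSV)
r=cv2.inRange(hsv,(0,150,80),(8,255,255))|cv2.inRange(hsv,(172,150,80),(180,255,255));n,l,s,ce=cv2.connectedComponentsWithStats(r)
for i in range(1,n):
    if s[i,4]>40:print('red',s[i],ce[i],ray(ci,*ce[i],.0755))
o=manip.get_obs();print(o['time_s'],o['position'],o['wrist_force'])
E
```

```text
red [342 251  10   9  75] [346.56       254.97333333] [0.51010909 0.01523352 0.0755    ]
7.175 [0.51631622 0.13681265 0.01376283] [1.22172159 6.10231098 3.71840235]
```

It's seated at about 6 N and the scale hasn't moved (dot shift under 0.5 mm). I'll back off and go press the dot.

{"op": "drive_tool", "data": {
  "steps": [
    {"tx": 0,"ty": 1.0,"tz": 0,"ax": 0,"ay": 0,"az": 0,"jaw": 0},
    {"tx": 0,"ty": 1.5,"tz": 0,"ax": 0,"ay": 0,"az": 0,"jaw": 0},
    {"tx": 0,"ty": 0,"tz": -4.5,"ax": 0,"ay": 0,"az": 0,"jaw": 0},
    {"tx": 0,"ty": 0,"tz": -5,"ax": 0,"ay": 1,"az": 0,"jaw": 0},
    {"tx": 0.1,"ty": -4.5,"tz": 0,"ax": 0,"ay": 0,"az": 0,"jaw": 0},
    {"tx": 0.2,"ty": -4.5,"tz": 0,"ax": 0,"ay": 0,"az": 0,"jaw": 0},
    {"tx": 0.2,"ty": -3.5,"tz": 0,"ax": 0,"ay": 0,"az": 0,"jaw": 0},
    {"tx": 0,"ty": -0.8,"tz": 0,"ax": 0,"ay": 0,"az": 0,"jaw": 0}
  ]
}}

```text
time_s: 8.18
position: [0.508, 0.031, 0.11]
eef_rot: [3.139, -0.003, 3.14]
wrist_force: [0.6, 0.4, -0.3]
grip_width: 0.0004
```

```bash
python3 - <<'E'
from h import *
o=manip.get_obs();print(o['time_s'],o['position'],o['eef_rot'],o['wrist_force'])
ci=manip.camera_info('wrist');print(proj(ci,[.5101,.0152,.0755]),proj(ci,[.513,.133,.022]))
cv2.imwrite('pics/wrist7.png',manip.get_image('wrist')[:,:,::-1])
E
```

```text
8.175 [0.50798548 0.03100765 0.10996129] [ 3.13902448e+00 -2.74521598e-03  3.14012151e+00] [ 0.64792134  0.36678456 -0.31772711]
(np.float64(287.7271883164547), np.float64(264.39130733078736)) (np.float64(444.319390275861), np.float64(245.5882078653073))
```

View pics/wrist7.png

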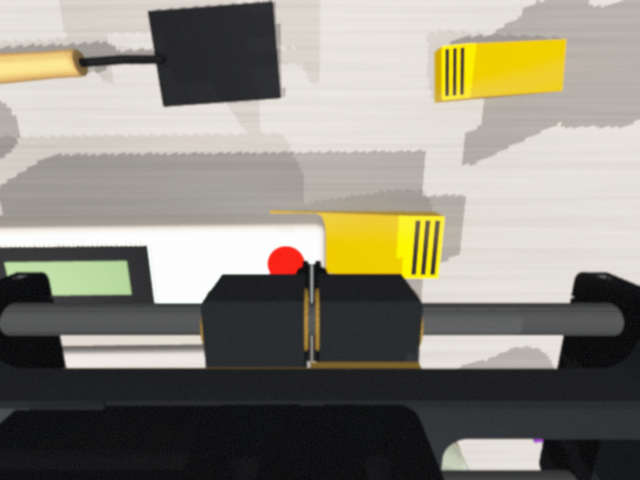

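The wedge stays in place, tail at (443,246), and the dot is at (286,262). Now I'll press.

{"op": "drive_tool", "data": {
  "steps": [
    {"tx": -0.2,"ty": -1.5,"tz": 1.5,"ax": 0,"ay": 0,"az": 0,"jaw": 0},
    {"tx": 0,"ty": 0,"tz": 1.5,"ax": 0,"ay": 0,"az": 0,"jaw": 0},
    {"tx": 0,"ty": 0,"tz": 0.2,"ax": 0,"ay": 0,"az": 0,"jaw": 0}
  ]
}}

```text
time_s: 8.6
position: [0.5103, 0.0172, 0.0751]
eef_rot: [3.139, -0.003, -3.14]
wrist_force: [-4.2, 2.1, 9.7]
grip_width: 0.0
```

{"op": "drive_tool", "data": {
  "steps": [
    {"tx": 0,"ty": 0,"tz": 0.15,"ax": 0,"ay": 0,"az": 0,"jaw": 0}
  ]
}}

```text
time_s: 8.72
position: [0.5103, 0.0174, 0.0745]
eef_rot: [3.139, -0.004, -3.139]
wrist_force: [-12.2, -3.5, 46.5]
grip_width: 0.0005
```

Snug: it carries 46 N with less than 1 mm of sink. I'll ease to about 10 N.

{"op": "drive_tool", "data": {
  "steps": [
    {"tx": 0,"ty": 0,"tz": -0.04,"ax": 0,"ay": 0,"az": 0,"jaw": 0}
  ]
}}

```text
time_s: 8.85
position: [0.5105, 0.0176, 0.0754]
eef_rot: [3.14, -0.003, -3.138]
wrist_force: [0.1, -0.1, -0.1]
grip_width: 0.0001
```

```bash
python3 - <<'E'
from h import *
for i in range(4):
    manip.get_image('top')
    o=manip.get_obs();print(o['time_s'],o['position'],o['wrist_force'])
E
```

```text
8.9 [0.51058089 0.01766277 0.07532907] [ 0.56818842  0.15021321 -0.65365549]
8.95 [0.51058676 0.01769804 0.07514103] [-0.41540729  0.50749337  6.09248307]
9.0 [0.51060327 0.01768643 0.07514246] [-0.75947786  0.69375133  5.49396807]
9.05 [0.51058929 0.01767386 0.07512989] [-0.46939688  0.38487156  5.82391555]
```

{"op": "drive_tool", "data": {
  "steps": [
    {"tx": 0,"ty": 0,"tz": 0.045,"ax": 0,"ay": 0,"az": 0,"jaw": 0}
  ]
}}

```text
time_s: 9.18
position: [0.5107, 0.0178, 0.0751]
eef_rot: [3.14, -0.003, -3.138]
wrist_force: [-4.2, -2.7, 13.1]
grip_width: 0.0002
```

```bash
python3 - <<'E'
from h import *
for i in range(4):
    a=manip.get_image('side' if i<2 else 'wrist')[:,:,::-1]
    if i==1: cv2.imwrite('pics/side8.png',cv2.resize(a[150:330,240:480],None,fx=3,fy=3))
    if i==3: cv2.imwrite('pics/wrist8.png',a)
    o=manip.get_obs();print(o['time_s'],o['position'],o['wrist_force'])
ci=manip.camera_info('wrist');print(proj(ci,[.513,.133,.022]))
E
```

```text
9.225 [0.51061089 0.01774046 0.07505002] [-2.77232005 -2.63614692 10.08220629]
9.275 [0.51062125 0.01772695 0.07508302] [-2.67623079 -2.7843107  10.30439074]
9.325 [0.51058337 0.01772968 0.07507105] [-3.33429935 -2.02233444  9.18042305]
9.375 [0.51062078 0.01771857 0.07509588] [-2.89971049 -1.85663825 10.40876043]
(np.float64(483.735768075332), np.float64(256.4388485500996))
```

View pics/side8.png

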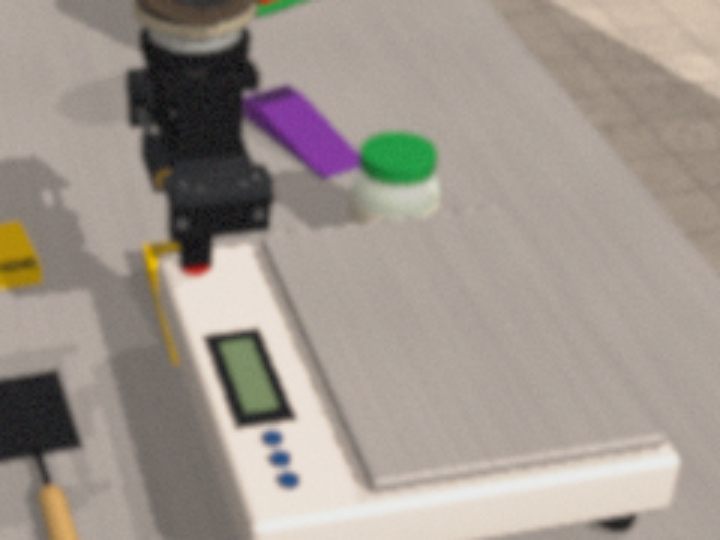

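View pics/wrist8.png

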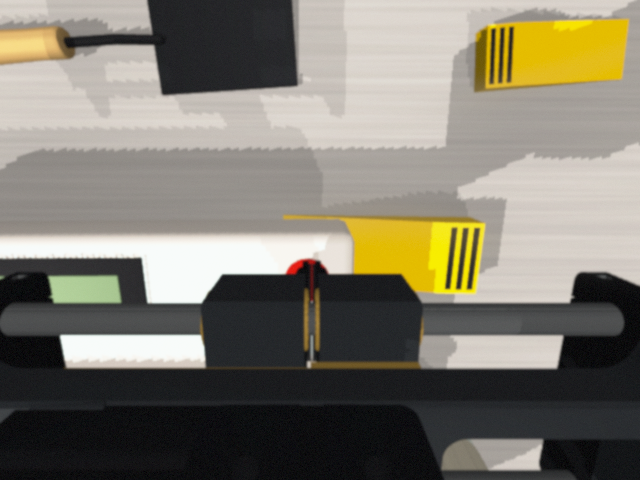

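The press is steady at about 10 N on the dot. The scale looks level and the wedge tail at (481,257) hasn't slipped, so I'm handing in.

```bash
python3 - <<'E'
from plant import manip
print(manip.close_job());o=manip.get_obs();print(o['time_s'],o['position'],o['wrist_force'])
E
```

```text
the job is handed in; nothing more can be done
None
the job is handed in; nothing more can be done
```

The scale no longer rocks, and I handed the job in while still pressing the red dot with about 10 N. No verdict came back. The clock read about 9.4 s of the 54 s.

- **Rocking:** I pressed the red dot with shut fingers and it sank about 7 mm. That press peaked at 48 N, well above the 3 to 5 N needed.
- **Wedge:** I pushed the large yellow wedge by its tail, thin end first, along the worktop under the short foot. Force peaked at 13 N on seating, over the suggested 4 to 8 N, and settled near 6 N. The dot had moved less than 0.5 mm from its start.
- **Snug check:** the dot gave less than 1 mm, even when a step overshot to 46 N before I eased off.
- **Last look:** force steady at 9 to 10 N, the dot at its level height (TCP 75.1 mm), and the wedge tail where I left it to within 1 to 2 mm. The fingers were on the scale only, and the bystanders in view looked unmoved.

I did not measure the load on the wedge or the scale's tilt directly. I inferred both from the small sink and the dot height.

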